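# Undock the sprung tweezers and hold them at the marked gap

## Task

Turn the blue sprung tweezers anticlockwise (seen from above) in their bench stand as far as they go, lift them straight out, and squeeze them until the yellow pointer stands on the red mark of their gauge. Finish while still holding them like that in the air, upright, tips about 15 cm above the bench, gap steady, so that I can load a part between the tips; leave the spanner, sanding block and steel pin where they lie.

Things in the scene. Friction and masses are not known exactly. Their poses are not given: they have to be found in the camera images.
- tweezers: Sprung tweezers, 118 mm tall, 0.1 to 0.17 kg, standing tips down in the stand. Origin midway between the tip ends (lowest point); z up, y across the two blue legs (left leg at +y), x along the steel cross bar; the gauge faces -x. Between the legs: a black spring housing, 26 mm in x, 12 mm in y, top at z = 118 mm. The legs close parallel and equally, so the middle stays put.
- grip_mid (a point): Middle of the grasp, 85 mm above the tweezers' origin: squeeze along the tweezers' y on the black rubber pads of the legs, each 32 mm tall and 24 mm wide in x; 54 mm over their outer faces when open, 29 mm when shut. The spring pushes back on each finger with about 6 N at first contact, rising to 10 N when shut.
- stand: Dark steel disc, 128 mm diameter, 12 mm thick, fixed to the bench; origin at the centre of its underside, z up. The tweezers stand on it in a ring 51 mm wide inside. Locked: tweezers' yaw about -0.5 rad relative to the stand. Open: +0.52 rad (anticlockwise from above), where brass pins, 68 mm tall, stop the bar and the tweezers lift straight out.
- hook_top (a point): Top of one of the stand's two opposite grey hooks, 69 mm above the bench, 49 mm from the stand's axis. The hooks reach in to 31 mm from the axis and overhang the cross bar's ends while the tweezers are locked.
- lug_end (a point): One end of the tweezers' steel cross bar (80 mm along x, 8 mm wide, 6 mm high; its ends are the bayonet lugs): on the +x side, 40 mm from the tweezers' axis, 45 mm above their origin.
- leg_left (a joint): How far the left leg is squeezed in, m: 0 open, 0.0125 shut. Tip gap = 0.030 - leg_left - leg_right.
- leg_right (a joint): How far the right leg is squeezed in, m: 0 open, 0.0125 shut; always equal to leg_left.
- rider (a joint): Where the red mark has been set on the gauge, m, 0 to 0.012; it stays there. The pointer stands in the middle of the red mark when the tip gap is 0.022 - rider.
- pointer (a point): Lower end of the yellow pointer on the right leg, in front of the gauge bar, 22 mm above the tips. As the legs are squeezed it moves along the gauge toward the left leg.
- red_mark (a point): Centre of the red mark, 6 mm wide in y and 12 mm high, on the aluminium gauge bar that is carried by the left leg, 22 mm above the tips. The pointer must stand within its width.
- spanner: Combination spanner, 26 x 159 x 8 mm, lying loose left of the stand. Leave alone.
- sanding_block: Cork sanding block, 66 x 110 x 29 mm, loose right of the stand. Leave alone.
- steel_pin: Round steel pin, 8 mm diameter, 55 mm long, loose beyond the stand. Leave alone.

How it is judged:
By the outcome, as a careful person would: the job done as asked, in the order asked, and still so for the second after the job is handed in, while the arm keeps its last pose, push and grip.
It also fails if it takes over 38 s, if anything falls off the work surface, if the arm or the gripper's body presses on something with over 40 N, if the wrist force passes 120 N, or if a joint passes its speed limit or range.

## Robot

A 6-joint arm with a two-finger parallel gripper is mounted at the origin on a cart in front of the work surface, level with it; the furniture and walls round the work are solid. World frame = base frame: x ahead of the robot, y to its left, z up, the work surface at z = 0. Lengths are in m, angles in rad, forces in N, time in s.
With the tool pointing down it reaches from about 0.225 to 0.725 m from the base axis. Payload 3.1 kg.
Tool frame: the origin (TCP) lies midway between the tips of the shut fingers; the grasp point (between the pads) lies 19 mm behind it (robot.pinch_z is the z of the grasp point in the tool frame, in m); z points along the fingers, y is the line along which they close (so a half turn about z gives the same grasp; the last joint's range is limited). The gripper opens to 85 mm and grips with 20 to 120 N. Pads are 22 mm wide; open, the fingers measure 114 mm over their backs; the gripper's body (76 mm by 85 mm) begins 54 mm behind the grasp point. The pads swing forward as they close: fully open they stand 13 mm farther back than shut.
Start: joints at [1.169, 0.048, 0.099, 1.622, 0, 1.443], TCP at [0.142, 0.505, 0.231] pointing down, gripper open.
Joint ranges: [-2.91, 2.91], [-0.99, 1.94], [-1.21, 1.42], [-2.12, 2.29], [-1.49, 1.47], [-3.14, 3.14]. Speed limits (rad/s): [2.79, 2.79, 3.14, 3.14, 3.14, 3.14].

## Interface

Orientations are given as a unit quaternion [w, x, y, z].
In Python, from rig import monitor, imaging, workorder, robot gives the robot as it stands.
- The arm moves only by the tool drive_tool, never from a script. Its argument "deltas" is a list of rows, each an object of numbers: "dx", "dy", "dz": the shift along the tool's x, y, z in units of 0.03 m (1.0 is 0.03 m); "rx", "ry", "rz": the turn, a rotation vector about the tool's x, y, z in units of 4 degrees (1.0 is 4 degrees); "fingers": the closure, from -1 (fully open) to 1 (shut). A call has 1 to 5 rows; each row shifts and turns the commanded pose from where the row before left it, along the tool's axes as they then stand; what a row does not reach is not made up. A row lasts 1/8 s, in which the tool goes at most 62.5 mm and 10.7 degrees, less where a joint would pass 70% of its speed; a pose out of reach is approached as far as the arm can. A call with a number of a shift or a turn outside -1 to 1 is refused whole. A call with a gripper value outside its range is refused whole. The fingers move at their own pace and stop on an object; "force" is the grip in N (left out, the last holds). Time passes only in rows, so rows that do not move let the fingers close. It gives the time, the measured TCP pose, the force, the opening and the grip force at its end, in the units of the state.
- monitor.read_state(): the state, without advancing time (a new reading comes with each control period).
- imaging.capture(name): name is "scene" or "top"; returns (picture, depth): 420x560x3 uint8, red, green, blue; 420x560 float32, m along the optical axis (not along the pixel's ray), 0 where there is no reading.
- imaging.camera_info(name): a dict with "camera_matrix" (3x3 intrinsics, pixels), "R" (3x3) and "t" (3): a world point X has camera coordinates R X + t. Camera axes: x right, y down, z forward; pixel columns grow to the right and rows downward; lengths in m; the calibration is good to about 2 mm. A picture is of the moment at which its call begins. camera_info takes no time and is no camera call.
- workorder.sign_off(): hands the job in; it is judged then, once.
The state is a dict: "time_s": time; "joints": joint angles; "joint_vel": joint speeds; "tau": joint torques, N m; "tool_pos": TCP position; "tcp_rot": TCP orientation; "wrist_force": force on the tool from outside, world axes, zero at the start; "torque": the same for the moment, N m; "gripper_width": finger opening in m; "finger_force": force on a finger pad.
Only numpy, scipy, OpenCV 4.12 (cv2) and the standard library are available. Lean on these libraries where they do the work, as an engineer would, in place of code of your own. Each camera call takes 0.05 s, during which the arm holds its last target. There are 200 camera calls.

## Working session

There is one attempt and no reset: what is moved stays moved. The work goes in short steps, Python scripts to look and compute and a tool call to move; the robot and the scene stay as the last step left them, time stands still between calls to the robot, and variables do not carry over. Pictures are saved under pics/ and viewed, at most 10 in all, crops included, and the job is handed in when it is done.

Besides the shell and the picture viewer there is one more tool, called in YAML: its name, and indented under it one key for each argument. drive_tool: Moves the arm, as the interface text tells. Shifts and turns lie within -1 to 1; 1 stands for 0.03 m of shift or 4 degrees of turn. Its arguments: {"type":"object","properties":{"deltas":{"type":"array"},"force":{"type":"number"}},"required":["deltas"]}

```bash
mkdir -p pics; ls; python3 - <<'E'
from rig import monitor, imaging, robot
import cv2,numpy as np
print(monitor.read_state()); print(robot.pinch_z)
for n in("scene","top"):
    p,d=imaging.capture(n); cv2.imwrite(f"pics/{n}0.png",p[:,:,::-1]); np.save(f"pics/{n}0.npy",d); np.save(f"pics/{n}0rgb.npy",p)
    i=imaging.camera_info(n); print(n,i["camera_matrix"],i["R"],i["t"])
E
```

```text
pics
{'time_s': 0.0, 'joints': array([ 1.16921578e+00,  4.87693406e-02,  9.75542993e-02,  1.62197858e+00,
       -2.35714266e-05,  1.44299007e+00]), 'joint_vel': array([ 0.00177174, -0.00029716,  0.00109338, -0.00116386, -0.00066703,
       -0.0004863 ]), 'tau': array([-1.51283639e-03, -3.38791823e+01,  3.20009601e+01,  2.06957676e-02,
       -2.53201551e-04,  5.50207687e-06]), 'tool_pos': array([0.14172176, 0.50486793, 0.23008565]), 'tcp_rot': array([-3.02207138e-04,  1.36459935e-01,  9.90644865e-01, -1.15998587e-03]), 'wrist_force': array([-0.85189533,  0.27290013,  0.75249879]), 'torque': array([-0.01238973, -0.03820302,  0.07669681]), 'finger_force': 0.0, 'gripper_width': 0.08520840496065633}
-0.0187
scene [[513.10091401   0.         279.92374045]
 [  0.         513.10091401 212.43853605]
 [  0.           0.           1.        ]] [[-0.80073509 -0.59886879 -0.01339724]
 [-0.38144445  0.52701102 -0.75944685]
 [ 0.46186951 -0.60300544 -0.65043139]] [0.47957533 0.30803685 0.66896368]
top [[397.97263663   0.         272.49721134]
 [  0.         397.97263663 208.06843407]
 [  0.           0.           1.        ]] [[-0.1483959  -0.98892139  0.00362629]
 [-0.9676314   0.14444231 -0.20694419]
 [ 0.20412775 -0.03421858 -0.97834603]] [0.04141012 0.60560183 0.83032626]
```

View pics/scene0.png

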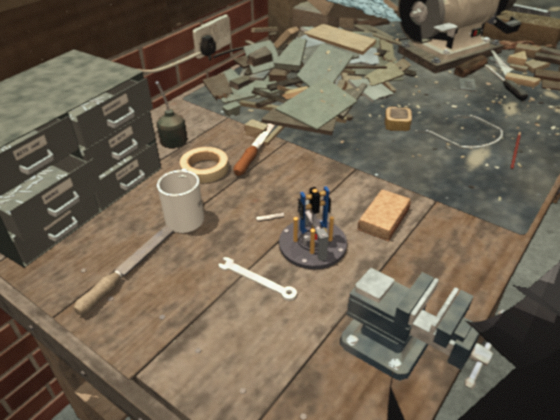

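View pics/top0.png

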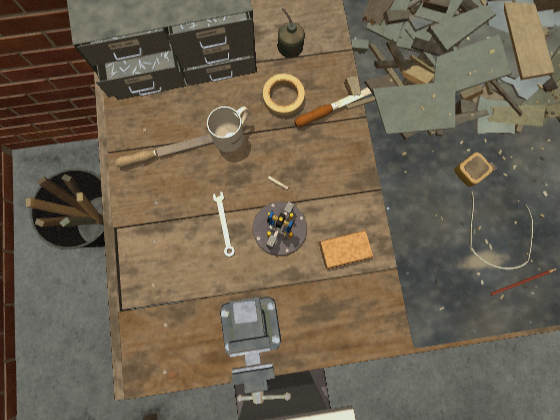

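The scene view shows the stand with the tweezers at about (313,235), the spanner at (258,278), the block at (385,213) and the pin at (270,217). The top view has the stand at (280,229), the vice at (250,330), the block at (346,250) and the mug at (228,130).

```bash
cat > h.py <<'E'
import numpy as np,cv2
from rig import imaging
def cloud(n,d):
    i=imaging.camera_info(n);K=np.array(i["camera_matrix"]);v,u=np.mgrid[:420,:560]
    c=np.stack([(u-K[0,2])/K[0,0]*d,(v-K[1,2])/K[1,1]*d,d],-1)
    return (c-np.array(i["t"]))@np.array(i["R"])
def proj(n,X):
    i=imaging.camera_info(n);c=np.asarray(X)@np.array(i["R"]).T+i["t"];p=c@np.array(i["camera_matrix"]).T
    return p[...,:2]/p[...,2:]
E
python3 - <<'E'
from h import *
import colorsys
for n,box in(("top",(250,200,310,260)),("scene",(273,175,353,270))):
    d=np.load(f"pics/{n}0.npy");p=np.load(f"pics/{n}0rgb.npy");X=cloud(n,d)
    x0,y0,x1,y1=box;im=p[y0:y1,x0:x1,::-1];s=6 if n=="scene" else 9
    cv2.imwrite(f"pics/{n}crop.png",cv2.resize(im,None,fx=s,fy=s,interpolation=cv2.INTER_CUBIC))
    P=X[y0:y1,x0:x1].reshape(-1,3);C=p[y0:y1,x0:x1].reshape(-1,3).astype(int)
    dark=(P[:,2]>.006)&(P[:,2]<.018)&(C.max(1)<110)
    q=P[dark];
    (cx,cy),r=cv2.minEnclosingCircle(q[:,:2].astype(np.float32));print(n,"disc",cx,cy,r,len(q),np.median(q[:,2]))
    hsv=cv2.cvtColor(C.astype(np.uint8)[None],cv2.COLOR_RGB2HSV)[0].astype(int)
    blue=(hsv[:,0]>100)&(hsv[:,0]<130)&(hsv[:,1]>120)&(hsv[:,2]>50)
    yel=(hsv[:,0]>15)&(hsv[:,0]<32)&(hsv[:,1]>120)&(P[:,2]>.04)
    for m,nm in((blue,"blue"),(yel,"yel"),(P[:,2]>.095,"high"),((P[:,2]>.05)&(P[:,2]<.075),"mid")):
        print(nm,m.sum()); 
        if nm!="mid": print(np.round(np.c_[P[m],C[m]],3)[::max(1,m.sum()//25)])
E
```

```text
top disc 0.5659100413322449 -0.0594397708773613 0.06371086835861206 708 0.011119940631657995
blue 70
[[ 5.89e-01 -4.30e-02  1.12e-01  6.00e+01  9.40e+01  1.26e+02]
 [ 5.83e-01 -4.40e-02  1.28e-01  4.30e+01  9.40e+01  1.38e+02]
 [ 5.81e-01 -4.40e-02  1.28e-01  4.00e+01  1.04e+02  1.55e+02]
 [ 5.80e-01 -3.90e-02  1.29e-01  4.90e+01  1.14e+02  1.70e+02]
 [ 5.79e-01 -4.40e-02  1.27e-01  3.80e+01  9.00e+01  1.30e+02]
 [ 5.77e-01 -4.10e-02  1.29e-01  4.20e+01  1.04e+02  1.55e+02]
 [ 5.75e-01 -3.90e-02  1.30e-01  4.70e+01  1.12e+02  1.63e+02]
 [ 5.74e-01 -3.60e-02  1.29e-01  2.50e+01  7.70e+01  1.18e+02]
 [ 5.73e-01 -4.10e-02  1.30e-01  2.70e+01  5.70e+01  8.30e+01]
 [ 5.72e-01 -4.00e-02  1.23e-01  1.80e+01  3.30e+01  5.10e+01]
 [ 5.72e-01 -4.00e-02  1.13e-01  1.10e+01  3.20e+01  5.10e+01]
 [ 5.72e-01 -3.80e-02  1.05e-01  2.00e+01  3.90e+01  5.80e+01]
 [ 5.71e-01 -3.80e-02  9.30e-02  2.00e+01  4.10e+01  5.90e+01]
 [ 5.78e-01 -4.60e-02  4.90e-02  3.20e+01  7.00e+01  1.07e+02]
 [ 5.59e-01 -8.00e-02  1.30e-01  4.20e+01  1.04e+02  1.56e+02]
 [ 5.73e-01 -3.60e-02  7.30e-02  1.50e+01  3.70e+01  5
[... 9109 characters left out ...]
[ 5.44e-01 -7.10e-02  1.09e-01  2.00e+01  2.10e+01  2.50e+01]
 [ 5.59e-01 -7.00e-02  1.00e-01  1.44e+02  1.10e+02  6.50e+01]
 [ 5.61e-01 -5.00e-02  1.11e-01  1.60e+01  1.60e+01  1.60e+01]
 [ 5.77e-01 -3.60e-02  1.10e-01  3.10e+01  3.60e+01  4.50e+01]
 [ 5.43e-01 -7.40e-02  1.01e-01  6.90e+01  5.90e+01  4.60e+01]
 [ 5.56e-01 -5.50e-02  1.05e-01  1.90e+01  1.60e+01  1.50e+01]
 [ 5.70e-01 -5.10e-02  9.90e-02  1.24e+02  9.50e+01  5.90e+01]
 [ 5.69e-01 -5.30e-02  9.60e-02  7.80e+01  5.70e+01  3.00e+01]
 [ 5.58e-01 -5.50e-02  9.70e-02  1.40e+01  1.10e+01  1.40e+01]
 [ 5.72e-01 -3.30e-02  1.01e-01  2.30e+01  2.80e+01  3.70e+01]
 [ 1.93e-01  5.28e-01  6.75e-01  1.46e+02  1.19e+02  9.20e+01]]
mid 539
```

View pics/topcrop.png

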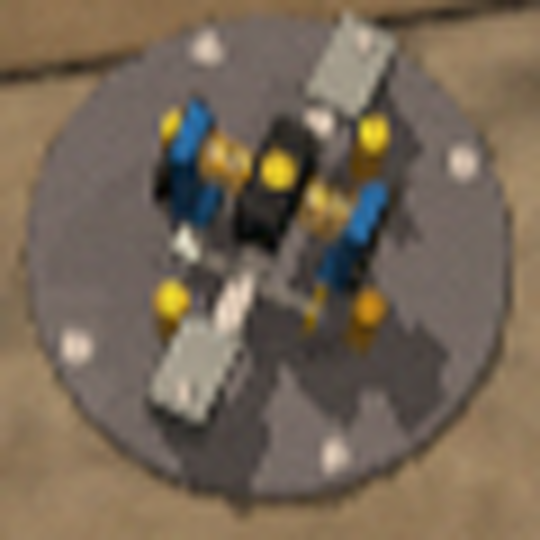

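View pics/scenecrop.png

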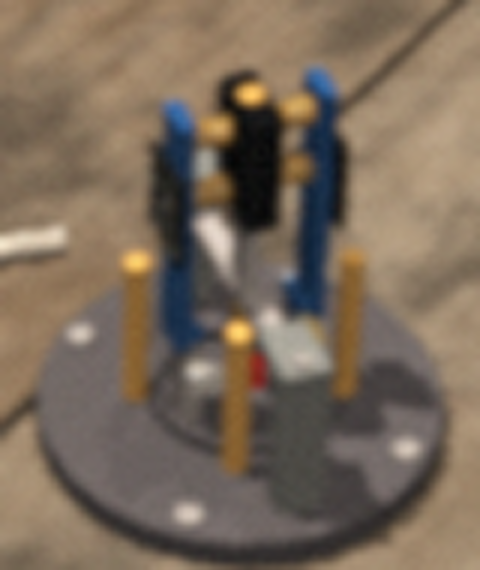

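The top crop shows the blue legs at about (193,163) and (355,235), the housing at (275,185) and hooks at (352,65) and (195,368). The pointer is on the robot side of the right leg. The tweezers sit at about (0.566, -0.059), tips at z≈0.013, with yaw about -0.53 (locked). The scene crop shows the red mark at (257,368). I'll move over now.

drive_tool:
  deltas:
    - {"dx": -1,"dy": -0.76,"fingers": -1}
    - {"dx": -1,"dy": -0.76}
    - {"dx": -1,"dy": -0.76}
    - {"dx": -1,"dy": -0.76}
    - {"dx": -1,"dy": -0.76}
  force: 20

```text
invalid input at $.deltas[0]: expected keys dx, dy, dz, rx, ry, rz, fingers
```

```bash
python3 - <<'E'
from h import *
for n,box in(("top",(250,200,310,260)),("scene",(273,175,353,270))):
    d=np.load(f"pics/{n}0.npy");p=np.load(f"pics/{n}0rgb.npy");X=cloud(n,d)
    x0,y0,x1,y1=box
    P=X[y0:y1,x0:x1].reshape(-1,3);C=p[y0:y1,x0:x1].reshape(-1,3)
    hsv=cv2.cvtColor(C[None],cv2.COLOR_RGB2HSV)[0].astype(int)
    blue=(hsv[:,0]>100)&(hsv[:,0]<130)&(hsv[:,1]>120)&(hsv[:,2]>90)&(P[:,2]>.12)&(P[:,2]<.14)
    q=P[blue];L=q[q[:,1]>-.059];R=q[q[:,1]<-.059];a,b=L.mean(0),R.mean(0)
    print(n,a,b,(a+b)/2,np.arctan2(*(a-b)[[1,0]])-np.pi/2,len(L),len(R))
    for m in(L,R):
        w,V=np.linalg.eigh(np.cov(m[:,:2].T));v=V[:,1];print("leg dir",np.arctan(v[1]/v[0]))
    g=(P[:,2]>.062)&(P[:,2]<.075)&(hsv[:,1]<70)&(hsv[:,2]>60)&(np.hypot(P[:,0]-.566,P[:,1]+.059)>.033)
    q=P[g];L=q[q[:,0]>.566];R=q[q[:,0]<.566];print("hooks",L.mean(0),R.mean(0),len(L),len(R))
    print("proj", np.round(proj(n,[[.566,-.059,.131]]),1))
E
```

```text
top [ 0.57830459 -0.04055469  0.12905474] [ 0.55421476 -0.07795915  0.12937268] [ 0.56625968 -0.05925692  0.12921371] -0.5721713249953193 14 15
leg dir -0.5900978814211256
leg dir -0.5409656915231112
hooks [ 0.60110277 -0.08467904  0.06822065] [ 0.53112348 -0.03372462  0.06801421] 66 71
proj [[280.4 218.9]]
scene [ 0.57772617 -0.03854362  0.12788932] [ 0.55361414 -0.07516082  0.12914268] [ 0.56567016 -0.05685222  0.128516  ] -0.5823199160615579 13 10
leg dir -0.6551004435755602
leg dir -0.7506574525230532
hooks [ 0.60268584 -0.08744408  0.06818001] [ 0.53051449 -0.0313489   0.06720314] 14 92
proj [[314.8 190. ]]
```

drive_tool:
  deltas:
    - {"dx": -1,"dy": -0.76,"dz": 0,"rx": 0,"ry": 0,"rz": 0,"fingers": -1}
    - {"dx": -1,"dy": -0.76,"dz": 0,"rx": 0,"ry": 0,"rz": 0,"fingers": -1}
    - {"dx": -1,"dy": -0.76,"dz": 0,"rx": 0,"ry": 0,"rz": 0,"fingers": -1}
    - {"dx": -1,"dy": -0.76,"dz": 0,"rx": 0,"ry": 0,"rz": 0,"fingers": -1}
    - {"dx": -1,"dy": -0.76,"dz": 0,"rx": 0,"ry": 0,"rz": 0,"fingers": -1}
  force: 20

```text
time_s: 0.72
tool_pos: [0.2559, 0.3539, 0.2307]
tcp_rot: [-0.0, 0.136, 0.991, -0.0]
wrist_force: [0.2, -0.0, -0.9]
gripper_width: 0.0853
finger_force: 0.0
```

drive_tool:
  deltas:
    - {"dx": -1,"dy": -0.76,"dz": 0,"rx": 0,"ry": 0,"rz": 0,"fingers": -1}
    - {"dx": -1,"dy": -0.76,"dz": 0,"rx": 0,"ry": 0,"rz": 0,"fingers": -1}
    - {"dx": -1,"dy": -0.76,"dz": 0,"rx": 0,"ry": 0,"rz": 0,"fingers": -1}
    - {"dx": -1,"dy": -0.76,"dz": 0,"rx": 0,"ry": 0,"rz": 0,"fingers": -1}
    - {"dx": -1,"dy": -0.76,"dz": 0,"rx": 0,"ry": 0,"rz": 0,"fingers": -1}

```text
time_s: 1.35
tool_pos: [0.3695, 0.2037, 0.2308]
tcp_rot: [-0.0, 0.136, 0.991, -0.0]
wrist_force: [0.2, 0.2, -0.7]
gripper_width: 0.0855
finger_force: 0.0
```

drive_tool:
  deltas:
    - {"dx": -1,"dy": -0.76,"dz": 0,"rx": 0,"ry": 0,"rz": 0,"fingers": -1}
    - {"dx": -1,"dy": -0.76,"dz": 0,"rx": 0,"ry": 0,"rz": 0,"fingers": -1}
    - {"dx": -1,"dy": -0.76,"dz": 0,"rx": 0,"ry": 0,"rz": 0,"fingers": -1}
    - {"dx": -1,"dy": -0.76,"dz": 0,"rx": 0,"ry": 0,"rz": 0,"fingers": -1}
    - {"dx": -1,"dy": -0.76,"dz": 0,"rx": 0,"ry": 0,"rz": 0,"fingers": -1}

```text
time_s: 1.98
tool_pos: [0.4831, 0.0534, 0.2307]
tcp_rot: [-0.001, 0.137, 0.991, 0.0]
wrist_force: [0.6, 0.2, -0.5]
gripper_width: 0.0849
finger_force: 0.0
```

drive_tool:
  deltas:
    - {"dx": -1,"dy": -0.76,"dz": 0,"rx": 0,"ry": 0,"rz": 0,"fingers": -1}
    - {"dx": -1,"dy": -0.76,"dz": 0,"rx": 0,"ry": 0,"rz": 0,"fingers": -1}
    - {"dx": -1,"dy": -0.76,"dz": 0,"rx": 0,"ry": 0,"rz": 0,"fingers": -1}
    - {"dx": 0,"dy": 0,"dz": 0,"rx": 0,"ry": 0,"rz": 1,"fingers": -1}
    - {"dx": 0,"dy": 0,"dz": 0,"rx": 0,"ry": 0,"rz": 1,"fingers": -1}

```text
time_s: 2.6
tool_pos: [0.5507, -0.0363, 0.2302]
tcp_rot: [-0.001, 0.207, 0.978, 0.0]
wrist_force: [-0.7, 0.4, 0.3]
gripper_width: 0.0856
finger_force: 0.0
```

drive_tool:
  deltas:
    - {"dx": 0,"dy": 0,"dz": 0,"rx": 0,"ry": 0,"rz": 1,"fingers": -1}
    - {"dx": 0,"dy": 0,"dz": 0,"rx": 0,"ry": 0,"rz": 1,"fingers": -1}
    - {"dx": 0,"dy": 0,"dz": 0,"rx": 0,"ry": 0,"rz": 0.3,"fingers": -1}
    - {"dx": 0,"dy": 0,"dz": 0,"rx": 0,"ry": 0,"rz": 0,"fingers": -1}

```text
time_s: 3.1
tool_pos: [0.5507, -0.0357, 0.2309]
tcp_rot: [-0.0, 0.283, 0.959, -0.0]
wrist_force: [0.2, -0.1, 0.4]
gripper_width: 0.0854
finger_force: 0.0
```

```bash
cat > st.py <<'E'
from rig import monitor
import numpy as np,sys
from scipy.spatial.transform import Rotation as Ro
s=monitor.read_state();q=s["tcp_rot"];M=Ro.from_quat([q[1],q[2],q[3],q[0]]).as_matrix()
print(s["time_s"],s["tool_pos"].round(4),"yawY",np.degrees(np.arctan2(M[1,1],M[0,1])).round(2),"tilt",M[:2,2].round(4),"F",s["wrist_force"].round(1),"Mz",s["torque"].round(2),"w",s["gripper_width"],s["finger_force"],s["joints"].round(2))
tgt=np.array([.566,-.0585,.077]);print("tool delta units",(M.T@(tgt-s["tool_pos"])/.03).round(3))
E
python3 st.py
```

```text
3.1 [ 0.5507 -0.0357  0.2309] yawY 57.15 tilt [-0.0007  0.0001] F [ 0.2 -0.1  0.4] Mz [-0.04 -0.02 -0.02] w 0.08538550684284903 0.0 [-0.19  0.12  0.17  1.63 -0.    0.39]
tool delta units [-0.844 -0.362  5.131]
```

drive_tool:
  deltas:
    - {"dx": -0.84,"dy": -0.36,"dz": 0,"rx": 0,"ry": 0,"rz": 0,"fingers": -1}
    - {"dx": 0,"dy": 0,"dz": 1,"rx": 0,"ry": 0,"rz": 0,"fingers": -1}
    - {"dx": 0,"dy": 0,"dz": 1,"rx": 0,"ry": 0,"rz": 0,"fingers": -1}
    - {"dx": 0,"dy": 0,"dz": 0,"rx": 0,"ry": 0,"rz": 0,"fingers": -1}

```text
time_s: 3.6
tool_pos: [0.5639, -0.058, 0.168]
tcp_rot: [-0.003, 0.283, 0.959, -0.0]
wrist_force: [-1.1, 0.8, 1.0]
gripper_width: 0.085
finger_force: 0.0
```

```bash
python3 st.py; python3 - <<'E'
from rig import imaging
import cv2
p,d=imaging.capture("scene"); cv2.imwrite("pics/s1.png",cv2.resize(p[130:280,240:390,::-1],None,fx=4,fy=4,interpolation=cv2.INTER_CUBIC))
E
```

```text
3.6 [ 0.5639 -0.058   0.168 ] yawY 57.14 tilt [-0.0067  0.0015] F [-1.1  0.8  1. ] Mz [-0.01 -0.02 -0.01] w 0.08501828349539976 0.0 [-0.22  0.16  0.09  1.51 -0.    0.35]
tool delta units [-0.087  0.03   3.031]
```

View pics/s1.png

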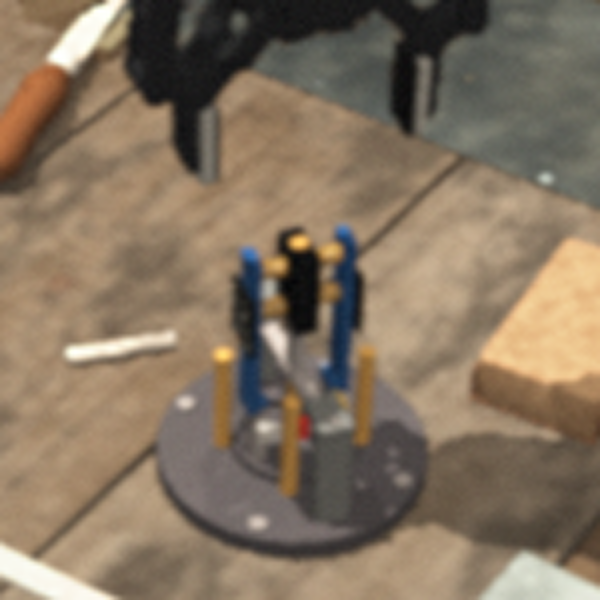

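The fingers at about (200,140) and (415,90) straddle the legs at (250,330) and (343,310), clear and lined up. I'll descend and close to about 50 mm.

drive_tool:
  deltas:
    - {"dx": 0,"dy": 0.03,"dz": 1,"rx": 0,"ry": 0,"rz": 0,"fingers": -1}
    - {"dx": 0,"dy": 0,"dz": 1,"rx": 0,"ry": 0,"rz": 0,"fingers": -1}
    - {"dx": 0,"dy": 0,"dz": 1,"rx": 0,"ry": 0,"rz": 0,"fingers": -1}
    - {"dx": 0,"dy": 0,"dz": 0,"rx": 0,"ry": 0,"rz": 0,"fingers": -1}

```text
time_s: 4.15
tool_pos: [0.5654, -0.0573, 0.0803]
tcp_rot: [-0.002, 0.283, 0.959, -0.0]
wrist_force: [-0.2, -0.7, -0.2]
gripper_width: 0.0854
finger_force: 0.0
```

```bash
python3 st.py
```

```text
4.15 [ 0.5654 -0.0573  0.0803] yawY 57.14 tilt [-0.0033  0.0007] F [-0.2 -0.7 -0.2] Mz [-0.04  0.01 -0.01] w 0.0854395113685413 0.0 [-0.22  0.18 -0.05  1.34 -0.    0.35]
tool delta units [-0.037 -0.022  0.11 ]
```

drive_tool:
  deltas:
    - {"dx": 0,"dy": -0.03,"dz": 0.1,"rx": 0,"ry": 0,"rz": 0,"fingers": -0.4}
    - {"dx": 0,"dy": 0,"dz": 0,"rx": 0,"ry": 0,"rz": 0,"fingers": -0.17}
    - {"dx": 0,"dy": 0,"dz": 0,"rx": 0,"ry": 0,"rz": 0,"fingers": -0.17}
    - {"dx": 0,"dy": 0,"dz": 0,"rx": 0,"ry": 0,"rz": 0,"fingers": -0.17}
    - {"dx": 0,"dy": 0,"dz": 0,"rx": 0,"ry": 0,"rz": 0,"fingers": -0.17}

```text
time_s: 4.78
tool_pos: [0.5677, -0.0588, 0.0807]
tcp_rot: [0.002, 0.283, 0.959, 0.0]
wrist_force: [0.1, 0.2, 5.5]
gripper_width: 0.0502
finger_force: 7.6
```

```bash
python3 st.py
```

```text
4.775 [ 0.5677 -0.0588  0.0807] yawY 57.12 tilt [ 0.0041 -0.001 ] F [0.1 0.2 5.5] Mz [-0.02  0.15  0.02] w 0.05023653973751127 7.558331564068794 [-0.22  0.18 -0.06  1.33 -0.    0.35]
tool delta units [ 0.055 -0.023  0.125]
```

drive_tool:
  deltas:
    - {"dx": 0,"dy": 0,"dz": -0.08,"rx": 0,"ry": 0,"rz": 0,"fingers": -0.17}
    - {"dx": 0,"dy": 0,"dz": 0,"rx": 0,"ry": 0,"rz": -0.7,"fingers": -0.17}
    - {"dx": 0,"dy": 0,"dz": 0,"rx": 0,"ry": 0,"rz": -0.7,"fingers": -0.17}
    - {"dx": 0,"dy": 0,"dz": 0,"rx": 0,"ry": 0,"rz": -0.7,"fingers": -0.17}

```text
time_s: 5.28
tool_pos: [0.5665, -0.0585, 0.0808]
tcp_rot: [0.0, 0.211, 0.977, 0.0]
wrist_force: [0.6, -1.2, 0.6]
gripper_width: 0.0501
finger_force: 6.1
```

```bash
python3 st.py
```

```text
5.275 [ 0.5665 -0.0585  0.0808] yawY 65.6 tilt [ 0.0006 -0.0001] F [ 0.6 -1.2  0.6] Mz [-0.03 -0.24 -0.03] w 0.050056584358306004 6.110123991966248 [-0.22  0.18 -0.06  1.33  0.    0.21]
tool delta units [ 0.014 -0.006  0.127]
```

Turning freely; on to about 3° short of the stop.

drive_tool:
  deltas:
    - {"dx": 0,"dy": 0,"dz": 0,"rx": 0,"ry": 0,"rz": -1,"fingers": -0.17}
    - {"dx": 0,"dy": 0,"dz": 0,"rx": 0,"ry": 0,"rz": -1,"fingers": -0.17}
    - {"dx": 0,"dy": 0,"dz": 0,"rx": 0,"ry": 0,"rz": -1,"fingers": -0.17}
    - {"dx": 0,"dy": 0,"dz": 0,"rx": 0,"ry": 0,"rz": -1,"fingers": -0.17}
    - {"dx": 0,"dy": 0,"dz": 0,"rx": 0,"ry": 0,"rz": -1,"fingers": -0.17}

```text
time_s: 5.9
tool_pos: [0.5665, -0.0584, 0.0808]
tcp_rot: [0.0, 0.038, 0.999, 0.0]
wrist_force: [0.7, 0.3, 0.3]
gripper_width: 0.05
finger_force: 6.1
```

drive_tool:
  deltas:
    - {"dx": 0,"dy": 0,"dz": 0,"rx": 0,"ry": 0,"rz": -1,"fingers": -0.17}
    - {"dx": 0,"dy": 0,"dz": 0,"rx": 0,"ry": 0,"rz": -1,"fingers": -0.17}
    - {"dx": 0,"dy": 0,"dz": 0,"rx": 0,"ry": 0,"rz": -1,"fingers": -0.17}
    - {"dx": 0,"dy": 0,"dz": 0,"rx": 0,"ry": 0,"rz": -1,"fingers": -0.17}
    - {"dx": 0,"dy": 0,"dz": 0,"rx": 0,"ry": 0,"rz": -1,"fingers": -0.17}

```text
time_s: 6.52
tool_pos: [0.5664, -0.0583, 0.0808]
tcp_rot: [0.0, -0.136, 0.991, 0.0]
wrist_force: [1.1, 0.6, 0.9]
gripper_width: 0.0497
finger_force: 6.1
```

```bash
python3 st.py
```

```text
6.525 [ 0.5664 -0.0583  0.0808] yawY 105.65 tilt [0.0004 0.0004] F [1.1 0.6 0.9] Mz [ 0.05 -0.07 -0.02] w 0.049724772653962246 6.125614196062088 [-0.22  0.18 -0.06  1.33  0.   -0.49]
tool delta units [ 0.014 -0.003  0.126]
```

drive_tool:
  deltas:
    - {"dx": 0,"dy": 0,"dz": 0,"rx": 0,"ry": 0,"rz": -0.7,"fingers": -0.17}
    - {"dx": 0,"dy": 0,"dz": 0,"rx": 0,"ry": 0,"rz": -0.5,"fingers": -0.17}
    - {"dx": 0,"dy": 0,"dz": 0,"rx": 0,"ry": 0,"rz": -0.5,"fingers": -0.17}
    - {"dx": 0,"dy": 0,"dz": 0,"rx": 0,"ry": 0,"rz": 0,"fingers": -0.17}

```text
time_s: 7.02
tool_pos: [0.5663, -0.0584, 0.0808]
tcp_rot: [0.0, -0.194, 0.981, 0.0]
wrist_force: [0.4, 0.1, 1.3]
gripper_width: 0.0497
finger_force: 6.4
```

```bash
python3 st.py
```

```text
7.025 [ 0.5663 -0.0584  0.0808] yawY 112.32 tilt [0.0003 0.0001] F [0.4 0.1 1.3] Mz [ 0.15 -0.14 -0.01] w 0.049709689874192504 6.419033333659172 [-0.22  0.18 -0.06  1.33  0.   -0.61]
tool delta units [0.011 0.    0.127]
```

drive_tool:
  deltas:
    - {"dx": 0,"dy": 0,"dz": 0,"rx": 0,"ry": 0,"rz": -0.4,"fingers": -0.17}
    - {"dx": 0,"dy": 0,"dz": 0,"rx": 0,"ry": 0,"rz": -0.4,"fingers": -0.17}
    - {"dx": 0,"dy": 0,"dz": 0,"rx": 0,"ry": 0,"rz": 0,"fingers": -0.17}

```text
time_s: 7.4
tool_pos: [0.5662, -0.059, 0.0807]
tcp_rot: [-0.0, -0.221, 0.975, -0.001]
wrist_force: [1.1, -1.5, 1.1]
gripper_width: 0.0502
finger_force: 6.4
```

```bash
python3 st.py
```

```text
7.4 [ 0.5662 -0.059   0.0807] yawY 115.48 tilt [ 0.0001 -0.0011] F [ 1.1 -1.5  1.1] Mz [-0.36 -0.17 -0.32] w 0.050188249742723796 6.413661986589432 [-0.22  0.18 -0.06  1.33 -0.   -0.67]
tool delta units [-0.001  0.019  0.125]
```

drive_tool:
  deltas:
    - {"dx": 0,"dy": 0,"dz": 0,"rx": 0,"ry": 0,"rz": -0.4,"fingers": -0.17}
    - {"dx": 0,"dy": 0,"dz": 0,"rx": 0,"ry": 0,"rz": -0.4,"fingers": -0.17}
    - {"dx": 0,"dy": 0,"dz": 0,"rx": 0,"ry": 0,"rz": 0,"fingers": -0.17}

```text
time_s: 7.78
tool_pos: [0.5659, -0.059, 0.0808]
tcp_rot: [-0.0, -0.248, 0.969, -0.001]
wrist_force: [-0.1, -3.6, 0.8]
gripper_width: 0.0501
finger_force: 6.6
```

```bash
python3 st.py;  python3 - <<'E'
from rig import imaging
import cv2,numpy as np
a,d=imaging.capture("scene"); b,d=imaging.capture("top")
f=lambda p,s:cv2.resize(p[:,:,::-1],s,interpolation=cv2.INTER_CUBIC)
cv2.imwrite("pics/s2.png",np.hstack([f(a[160:280,260:360],(400,480)),f(b[190:270,245:312],(400,480))]))
E
```

```text
7.775 [ 0.5659 -0.059   0.0808] yawY 118.71 tilt [-0.0006 -0.0012] F [-0.1 -3.6  0.8] Mz [-0.76  0.13 -0.32] w 0.05008507377960621 6.5652908611809835 [-0.22  0.18 -0.06  1.33 -0.   -0.72]
tool delta units [-0.011  0.015  0.126]
```

View pics/s2.png

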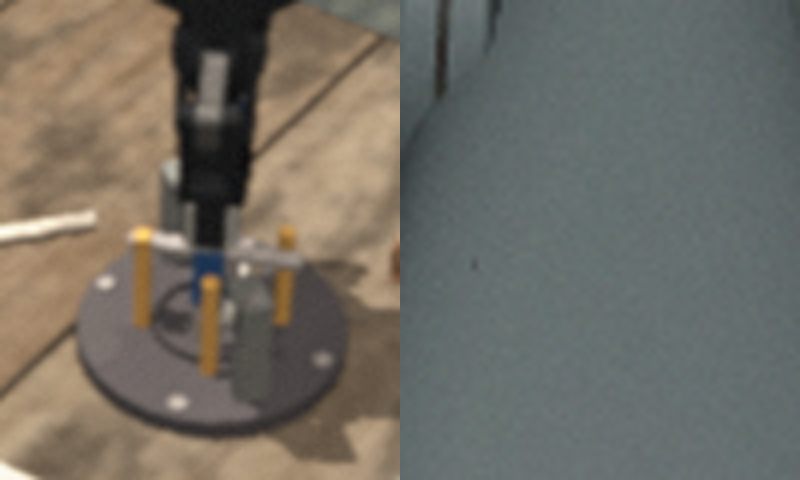

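The scene view shows the bar running from (130,237) to (300,262) against the brass pins, clear of the hooks. The torque has levelled off at 0.32 N m, so it's at the stop. I'll ease the windup slightly, then lift.

drive_tool:
  deltas:
    - {"dx": 0,"dy": 0,"dz": 0,"rx": 0,"ry": 0,"rz": 0.2,"fingers": -0.17}
    - {"dx": 0,"dy": 0,"dz": 0,"rx": 0,"ry": 0,"rz": 0,"fingers": -0.17}

```text
time_s: 8.12
tool_pos: [0.5662, -0.0587, 0.0808]
tcp_rot: [-0.0, -0.241, 0.97, -0.0]
wrist_force: [0.2, -4.3, 2.3]
gripper_width: 0.0499
finger_force: 6.8
```

```bash
python3 st.py
```

```text
8.125 [ 0.5662 -0.0587  0.0808] yawY 117.91 tilt [ 0.0001 -0.0007] F [ 0.2 -4.3  2.3] Mz [-0.97  0.09 -0.17] w 0.04994983402488857 6.764068564516492 [-0.22  0.18 -0.06  1.33 -0.   -0.71]
tool delta units [0.004 0.01  0.127]
```

drive_tool:
  deltas:
    - {"dx": 0.01,"dy": -0.02,"dz": 0,"rx": 0,"ry": 0,"rz": 0.12,"fingers": -0.17}
    - {"dx": 0,"dy": 0,"dz": -0.2,"rx": 0,"ry": 0,"rz": 0,"fingers": -0.17}
    - {"dx": 0,"dy": 0,"dz": -0.3,"rx": 0,"ry": 0,"rz": 0,"fingers": -0.17}

```text
time_s: 8.5
tool_pos: [0.5657, -0.0585, 0.0949]
tcp_rot: [-0.001, -0.237, 0.971, 0.001]
wrist_force: [1.0, -2.0, -2.4]
gripper_width: 0.0499
finger_force: 6.3
```

```bash
python3 st.py
```

```text
8.5 [ 0.5657 -0.0585  0.0949] yawY 117.46 tilt [-0.0017  0.0012] F [ 1.  -2.  -2.4] Mz [-0.52 -0.32 -0.12] w 0.04986985810031268 6.298313917723135 [-0.22  0.18 -0.03  1.36  0.   -0.7 ]
tool delta units [-0.01  -0.005  0.596]
```

drive_tool:
  deltas:
    - {"dx": 0,"dy": 0,"dz": -0.6,"rx": 0,"ry": 0,"rz": 0,"fingers": -0.17}
    - {"dx": 0,"dy": 0,"dz": -0.9,"rx": 0,"ry": 0,"rz": 0,"fingers": -0.17}
    - {"dx": 0,"dy": 0,"dz": -0.9,"rx": 0,"ry": 0,"rz": 0,"fingers": -0.17}
    - {"dx": 0,"dy": 0,"dz": -0.9,"rx": 0,"ry": 0,"rz": 0,"fingers": -0.17}
    - {"dx": 0,"dy": 0,"dz": -0.8,"rx": 0,"ry": 0,"rz": 0,"fingers": -0.17}

```text
time_s: 9.12
tool_pos: [0.5661, -0.0579, 0.2214]
tcp_rot: [0.001, -0.238, 0.971, 0.001]
wrist_force: [-1.1, 0.4, -1.2]
gripper_width: 0.05
finger_force: 6.5
```

```bash
python3 st.py
```

```text
9.125 [ 0.5661 -0.0579  0.2214] yawY 117.5 tilt [0.0013 0.0019] F [-1.1  0.4 -1.2] Mz [-0.02 -0.04  0.  ] w 0.05001026500939109 6.534878547117842 [-0.22  0.16  0.2   1.61  0.   -0.7 ]
tool delta units [ 0.021 -0.021  4.812]
```

drive_tool:
  deltas:
    - {"dx": 0,"dy": 0,"dz": 0,"rx": 0,"ry": 0,"rz": 1,"fingers": -0.17}
    - {"dx": 0,"dy": 0,"dz": 0,"rx": 0,"ry": 0,"rz": 1,"fingers": -0.17}
    - {"dx": 0,"dy": 0,"dz": 0,"rx": 0,"ry": 0,"rz": 1,"fingers": -0.17}
    - {"dx": 0,"dy": 0,"dz": 0,"rx": 0,"ry": 0,"rz": 1,"fingers": -0.17}
    - {"dx": 0,"dy": 0,"dz": 0,"rx": 0,"ry": 0,"rz": 1,"fingers": -0.17}

```text
time_s: 9.75
tool_pos: [0.5659, -0.0579, 0.2201]
tcp_rot: [0.0, -0.064, 0.998, 0.001]
wrist_force: [-0.5, 0.3, -2.0]
gripper_width: 0.0501
finger_force: 6.5
```

drive_tool:
  deltas:
    - {"dx": 0,"dy": 0,"dz": 0,"rx": 0,"ry": 0,"rz": 1,"fingers": -0.17}
    - {"dx": 0,"dy": 0,"dz": 0,"rx": 0,"ry": 0,"rz": 1,"fingers": -0.17}
    - {"dx": 0,"dy": 0,"dz": 0,"rx": 0,"ry": 0,"rz": 1,"fingers": -0.17}
    - {"dx": 0,"dy": 0,"dz": 0,"rx": 0,"ry": 0,"rz": 1,"fingers": -0.17}
    - {"dx": 0,"dy": 0,"dz": 0,"rx": 0,"ry": 0,"rz": 1,"fingers": -0.17}

```text
time_s: 10.38
tool_pos: [0.5659, -0.0579, 0.2202]
tcp_rot: [0.0, 0.11, 0.994, 0.001]
wrist_force: [-0.6, -0.1, -0.9]
gripper_width: 0.0501
finger_force: 6.6
```

drive_tool:
  deltas:
    - {"dx": 0,"dy": 0,"dz": 0,"rx": 0,"ry": 0,"rz": 1,"fingers": -0.17}
    - {"dx": 0,"dy": 0,"dz": 0,"rx": 0,"ry": 0,"rz": 1,"fingers": -0.17}
    - {"dx": 0,"dy": 0,"dz": 0,"rx": 0,"ry": 0,"rz": 1,"fingers": -0.17}
    - {"dx": 0,"dy": 0,"dz": 0,"rx": 0,"ry": 0,"rz": 1,"fingers": -0.17}
    - {"dx": 0,"dy": 0,"dz": 0,"rx": 0,"ry": 0,"rz": 1,"fingers": -0.17}

```text
time_s: 11.0
tool_pos: [0.5659, -0.0579, 0.2202]
tcp_rot: [-0.0, 0.281, 0.96, 0.001]
wrist_force: [-0.6, 0.4, -1.5]
gripper_width: 0.0504
finger_force: 6.6
```

drive_tool:
  deltas:
    - {"dx": 0,"dy": 0,"dz": 0,"rx": 0,"ry": 0,"rz": 1,"fingers": -0.17}
    - {"dx": 0,"dy": 0,"dz": 0,"rx": 0,"ry": 0,"rz": 1,"fingers": -0.17}
    - {"dx": 0,"dy": 0,"dz": 0,"rx": 0,"ry": 0,"rz": 1,"fingers": -0.17}
    - {"dx": 0.3,"dy": 0,"dz": 0,"rx": 0,"ry": 0,"rz": 1,"fingers": -0.17}
    - {"dx": 0.6,"dy": 0,"dz": 0,"rx": 0,"ry": 0,"rz": 1,"fingers": -0.17}

```text
time_s: 11.62
tool_pos: [0.5476, -0.0383, 0.2199]
tcp_rot: [-0.0, 0.444, 0.896, 0.001]
wrist_force: [0.6, -0.3, -1.5]
gripper_width: 0.0499
finger_force: 6.5
```

drive_tool:
  deltas:
    - {"dx": 0.9,"dy": 0,"dz": 0,"rx": 0,"ry": 0,"rz": 0,"fingers": -0.17}
    - {"dx": 0.9,"dy": 0,"dz": 0,"rx": 0,"ry": 0,"rz": 0,"fingers": -0.17}
    - {"dx": 0.9,"dy": 0,"dz": 0,"rx": 0,"ry": 0,"rz": 0,"fingers": -0.17}
    - {"dx": 0.5,"dy": 0,"dz": 0,"rx": 0,"ry": 0,"rz": 0,"fingers": -0.17}
    - {"dx": 0,"dy": 0,"dz": 0,"rx": 0,"ry": 0,"rz": 0,"fingers": -0.17}

```text
time_s: 12.25
tool_pos: [0.4893, 0.0378, 0.2197]
tcp_rot: [0.0, 0.442, 0.897, 0.0]
wrist_force: [0.8, 0.3, -1.9]
gripper_width: 0.05
finger_force: 6.5
```

```bash
python3 st.py;  cat > look.py <<'E'
import sys
from h import *
from rig import monitor
from scipy.spatial.transform import Rotation as Ro
q=None
s=monitor.read_state();q=s["tcp_rot"];M=Ro.from_quat([q[1],q[2],q[3],q[0]]).as_matrix()
# gauge plane frame: T origin guess, y=tool y, z up
T=s["tool_pos"]+M@np.array([0,0,.0678]);print("tips guess",T)
p,d=imaging.capture("scene")
c=proj("scene",T+[0,0,.05]).round().astype(int);x0,y0=c-[55,55]
x0=max(0,min(450,x0));y0=max(0,min(310,y0))
cv2.imwrite(f"pics/{sys.argv[1]}.png",cv2.resize(p[y0:y0+110,x0:x0+110,::-1],(594,594),interpolation=cv2.INTER_CUBIC));print("crop",x0,y0,"scale 5.4")
np.save("pics/last.npy",p);np.save("pics/lastd.npy",d)
X=cloud("scene",d)
L=(X-T)@M;hsv=cv2.cvtColor(p,cv2.COLOR_RGB2HSV).astype(int)  # tool axes: z down
near=(np.abs(L[...,1])<.045)&(np.abs(L[...,0])<.05)&(np.abs(L[...,2]+.022)<.025)
red=near&((hsv[...,0]<8)|(hsv[...,0]>172))&(hsv[...,1]>150)&(hsv[...,2]>60)
yel=near&(hsv[...,0]>17)&(hsv[...,0]<33)&(hsv[...,1]>130)&(hsv[...,2]>80)
for m,n in((red,"red"),(yel,"yel")):
    v,u=np.nonzero(m); print(n,len(u))
    if len(u): print(" uv",u.mean(),v.mean()," local med",np.median(L[m],0).round(4)," y range",L[m][:,1].min().round(4),L[m][:,1].max().round(4))
E
python3 look.py s3
```

```text
12.25 [0.4893 0.0378 0.2197] yawY 37.54 tilt [0.0012 0.0004] F [ 0.8  0.3 -1.9] Mz [-0.01 -0.02  0.04] w 0.0500310305020239 6.466944397507177 [-0.06 -0.04 -0.02  1.6   0.    0.86]
tool delta units [-4.101  0.064  4.757]
tips guess [0.48941245 0.03786108 0.15187127]
crop 268 149 scale 5.4
red 5
 uv 322.8 228.4  local med [ 0.0173  0.0003 -0.0189]  y range -0.0013 0.0016
yel 1
 uv 334.0 221.0  local med [ 0.0095 -0.0162 -0.0255]  y range -0.0162 -0.0162
```

View pics/s3.png

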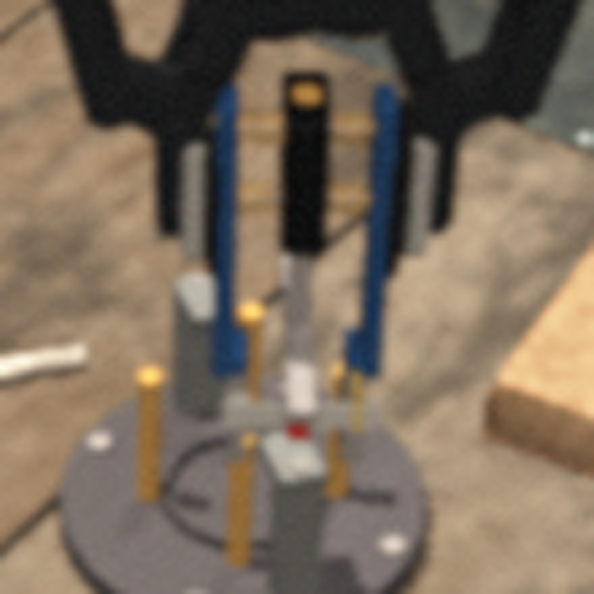

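The pointer is at (358,402) and the red mark at (298,430), on a scale of about 4.1 px/mm. That leaves about 14.6 mm to close, so the opening should be about 35.4 mm.

drive_tool:
  deltas:
    - {"dx": 0,"dy": 0,"dz": 0,"rx": 0,"ry": 0,"rz": 0,"fingers": -0.05}
    - {"dx": 0,"dy": 0,"dz": 0,"rx": 0,"ry": 0,"rz": 0.5,"fingers": 0.05}
    - {"dx": 0,"dy": 0,"dz": 0,"rx": 0,"ry": 0,"rz": -0.5,"fingers": 0.16}
    - {"dx": 0,"dy": 0,"dz": 0,"rx": 0,"ry": 0,"rz": 0,"fingers": 0.16}
    - {"dx": 0,"dy": 0,"dz": 0,"rx": 0,"ry": 0,"rz": 0,"fingers": 0.16}

```text
time_s: 12.92
tool_pos: [0.4895, 0.0368, 0.2186]
tcp_rot: [-0.0, 0.443, 0.897, -0.0]
wrist_force: [0.3, -0.5, -1.1]
gripper_width: 0.036
finger_force: 9.1
```

```bash
python3 st.py; python3 look.py s4
```

```text
12.925 [0.4895 0.0368 0.2186] yawY 37.42 tilt [-0.0001  0.    ] F [ 0.3 -0.5 -1.1] Mz [ 0.   -0.07 -0.05] w 0.036014892343002015 9.126731884171022 [-0.06 -0.04 -0.02  1.6   0.    0.86]
tool delta units [-4.073  0.093  4.721]
tips guess [0.48953737 0.03684652 0.15083565]
crop 268 149 scale 5.4
red 11
 uv 327.54545454545456 227.72727272727272  local med [ 0.0169 -0.0057 -0.0189]  y range -0.0085 -0.0051
yel 6
 uv 324.0 224.5  local med [ 0.012  -0.0077 -0.0291]  y range -0.0082 0.0128
```

View pics/s4.png

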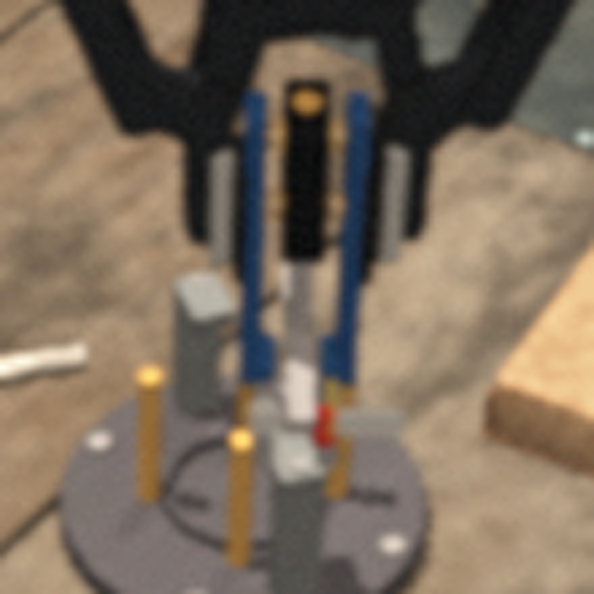

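The red mark is at (326,425) with the pointer close by, at about (333,400). A brass pin behind it confuses the view, so I'll turn 20° and move closer for a clean look.

drive_tool:
  deltas:
    - {"dx": 0.6,"dy": 0,"dz": 0,"rx": 0,"ry": 0,"rz": 0,"fingers": 0.16}
    - {"dx": 1,"dy": 0,"dz": 0,"rx": 0,"ry": 0,"rz": 0,"fingers": 0.16}
    - {"dx": 1,"dy": 0,"dz": 0,"rx": 0,"ry": 0,"rz": 0,"fingers": 0.16}
    - {"dx": 1,"dy": 0,"dz": 0,"rx": 0,"ry": 0,"rz": 0,"fingers": 0.16}
    - {"dx": 0.6,"dy": 0,"dz": 0,"rx": 0,"ry": 0,"rz": 0,"fingers": 0.16}

```text
time_s: 13.6
tool_pos: [0.4114, 0.1385, 0.2189]
tcp_rot: [-0.0, 0.442, 0.897, 0.0]
wrist_force: [0.6, 0.5, -1.6]
gripper_width: 0.0361
finger_force: 8.7
```

drive_tool:
  deltas:
    - {"dx": 0,"dy": 0,"dz": 0,"rx": 0,"ry": 0,"rz": 1,"fingers": 0.16}
    - {"dx": 0,"dy": 0,"dz": 0,"rx": 0,"ry": 0,"rz": 1,"fingers": 0.16}
    - {"dx": 0,"dy": 0,"dz": 0,"rx": 0,"ry": 0,"rz": 1,"fingers": 0.16}
    - {"dx": 0,"dy": 0,"dz": 0,"rx": 0,"ry": 0,"rz": 1,"fingers": 0.16}
    - {"dx": 0,"dy": 0,"dz": 0,"rx": 0,"ry": 0,"rz": 1,"fingers": 0.16}

```text
time_s: 14.22
tool_pos: [0.4126, 0.1372, 0.2187]
tcp_rot: [0.0, 0.593, 0.805, -0.0]
wrist_force: [0.7, -0.7, -1.5]
gripper_width: 0.036
finger_force: 8.7
```

drive_tool:
  deltas:
    - {"dx": 0,"dy": 0,"dz": 0,"rx": 0,"ry": 0,"rz": 0,"fingers": 0.16}
    - {"dx": 0,"dy": 0,"dz": 0,"rx": 0,"ry": 0,"rz": 0,"fingers": 0.16}

```text
time_s: 14.48
tool_pos: [0.4128, 0.1371, 0.2187]
tcp_rot: [0.0, 0.591, 0.806, 0.0]
wrist_force: [-0.4, -0.4, -1.9]
gripper_width: 0.0358
finger_force: 8.7
```

```bash
python3 st.py; sed -i 's/proj("scene",T+\[0,0,.05\])/proj("scene",T+[0,0,.03])/; s/\[55,55\]/[40,40]/; s/+110/+80/g; s/(594,594)/(600,600)/; s/scale 5.4/7.5/' look.py; python3 look.py s5
```

```text
14.475 [0.4128 0.1371 0.2187] yawY 17.5 tilt [ 0.0001 -0.    ] F [-0.4 -0.4 -1.9] Mz [ 0.01 -0.03  0.04] w 0.035807107786416444 8.717920482158661 [ 0.17 -0.19 -0.15  1.61 -0.    1.43]
tool delta units [-7.754  2.91   4.725]
tips guess [0.41280531 0.13711508 0.15094101]
crop 290 239 7.5
red 14
 uv 330.42857142857144 294.92857142857144  local med [ 0.0162 -0.0051 -0.0191]  y range -0.0077 -0.0035
yel 13
 uv 333.38461538461536 289.53846153846155  local med [ 0.0126 -0.0081 -0.0275]  y range -0.0089 -0.0068
```

View pics/s5.png

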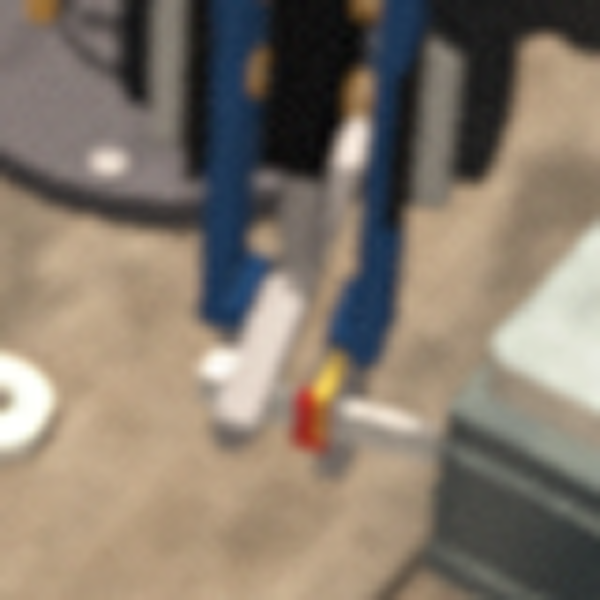

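The pointer (yellow, ending at about (318,425)) lies over the right half of the red mark (295–330 px). I estimate it's about 1.5–2 mm right of centre, so I'll squeeze a bit more and turn slightly toward square-on.

drive_tool:
  deltas:
    - {"dx": 0,"dy": 0,"dz": 0,"rx": 0,"ry": 0,"rz": -0.5,"fingers": 0.19}
    - {"dx": 0,"dy": 0,"dz": 0,"rx": 0,"ry": 0,"rz": -0.7,"fingers": 0.19}
    - {"dx": 0,"dy": 0,"dz": 0,"rx": 0,"ry": 0,"rz": 0,"fingers": 0.19}
    - {"dx": 0,"dy": 0,"dz": 0,"rx": 0,"ry": 0,"rz": 0,"fingers": 0.19}
    - {"dx": 0,"dy": 0,"dz": 0,"rx": 0,"ry": 0,"rz": 0,"fingers": 0.19}

```text
time_s: 15.15
tool_pos: [0.4129, 0.137, 0.2187]
tcp_rot: [0.0, 0.558, 0.83, -0.0]
wrist_force: [0.4, -0.2, -1.8]
gripper_width: 0.0344
finger_force: 8.9
```

```bash
python3 st.py; sed -i 's/\[40,40\]/[20,15]/; s/+80/+40/g; s/7.5/15/' look.py; python3 look.py s6; python3 - <<'E'
# average frames; local y by intersecting rays with gauge plane x=.016 (pointer in plane ~.018)
exec(open('h.py').read())
from rig import monitor
from scipy.spatial.transform import Rotation as Ro
s=monitor.read_state();q=s["tcp_rot"];M=Ro.from_quat([q[1],q[2],q[3],q[0]]).as_matrix();T=s["tool_pos"]+M@np.array([0,0,.0678])
for px in(.016,.018):
    for y in(-.003,-.006,-.009): print(px,y,proj("scene",T+M@np.array([px,y,-.0190])).round(2))
d=np.load("pics/lastd.npy");L=(cloud("scene",d)-T)@M;p=np.load("pics/last.npy");h=cv2.cvtColor(p,cv2.COLOR_RGB2HSV)
near=(np.abs(L[...,1]+.006)<.008)&(np.abs(L[...,2]+.022)<.012)&(L[...,0]>.005)&(L[...,0]<.025)&(h[...,1]>120)
for v,u in np.argwhere(near): print(u,v,p[v,u],(L[v,u]*1000).round(1))
E
```

```text
15.15 [0.4129 0.137  0.2187] yawY 22.23 tilt [ 0. -0.] F [ 0.4 -0.2 -1.8] Mz [ 0.1  -0.01  0.07] w 0.034371541147898525 8.918838053941727 [ 0.17 -0.19 -0.15  1.61 -0.    1.35]
tool delta units [-7.961  2.258  4.724]
tips guess [0.41294466 0.13696652 0.15090625]
crop 310 264 15
red 11
 uv 331.54545454545456 294.72727272727275  local med [ 0.0166 -0.005  -0.0197]  y range -0.0076 -0.0044
yel 10
 uv 334.2 288.7  local med [ 0.013  -0.0079 -0.0287]  y range -0.0083 -0.0065
0.016 -0.003 [329.71 294.2 ]
0.016 -0.006 [332.04 294.64]
0.016 -0.009 [334.36 295.08]
0.018 -0.003 [329.43 295.38]
0.018 -0.006 [331.76 295.82]
0.018 -0.009 [334.09 296.26]
335 282 [ 38  65 103] [  6.8  -7.4 -33.4]
336 282 [32 60 94] [  5.4  -8.5 -32.1]
335 283 [38 62 93] [  7.   -7.5 -31.7]
336 283 [35 60 92] [  7.6  -8.9 -32.7]
337 283 [33 59 89] [  7.3 -10.1 -32.7]
338 283 [29 54 87] [  7.9 -11.4 -33.8]
339 283 [35 59 87] [  7.7 -12.6 -33.9]
337 284 [39 61 88] [  8.8 -10.3 -32.6]
338 284 [28 54 86] [  7.4 -11.5 -31.4]
339 284 [35 59 87] [  8.4 -12.8 -32.8]
338 285 [35 57 85] [ 10.1 -11.8 -32.5]
339 285 [45 62 88] [
[... 1292 characters left out ...]
 66  54] [ 16.   -4.7 -18. ]
332 295 [160  67  35] [ 18.2  -6.2 -20.9]
333 295 [163  83  38] [ 18.9  -7.6 -22.1]
334 295 [157  85  56] [ 15.7  -8.5 -18.6]
331 296 [157  64  48] [ 16.7  -4.9 -16.9]
332 296 [159  71  34] [ 18.8  -6.4 -19.6]
333 296 [163  88  39] [ 20.6  -7.9 -22.2]
334 296 [153  86  56] [ 17.   -8.7 -18.3]
330 297 [169 110  88] [ 16.6  -3.7 -14.4]
331 297 [160  70  51] [ 16.5  -5.  -14.6]
332 297 [159  69  36] [ 17.7  -6.4 -16.5]
333 297 [159  76  37] [ 17.1  -7.6 -16.1]
334 297 [146  74  49] [ 16.1  -8.8 -15.3]
331 298 [165  96  78] [ 16.1  -5.  -12.2]
332 298 [156  76  61] [ 17.1  -6.4 -13.9]
333 298 [147  68  53] [ 16.6  -7.6 -13.6]
334 298 [137  72  62] [ 15.4  -8.8 -12.5]
```

View pics/s6.png

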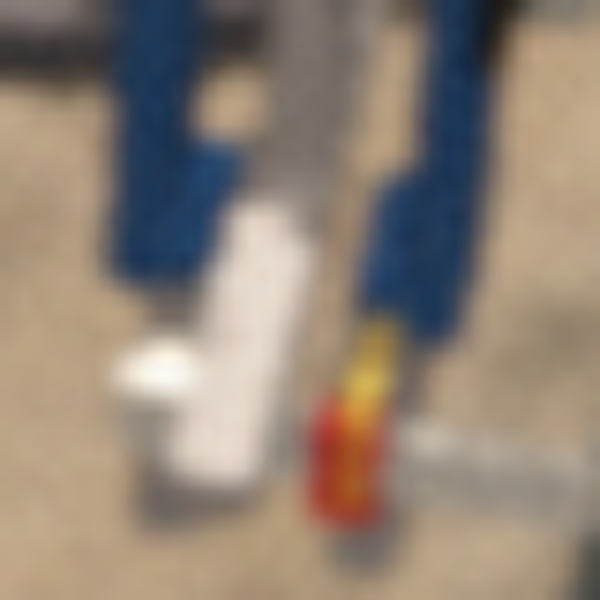

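The red mark spans about 308–388 px and the pointer line sits at about 352, close to the centre at 348. Allowing for parallax it's within 1 mm of centre. I'll add a tiny trim, settle and hand in.

drive_tool:
  deltas:
    - {"dx": 0,"dy": 0,"dz": 0,"rx": 0,"ry": 0,"rz": 0,"fingers": 0.195}
    - {"dx": 0,"dy": 0,"dz": 0,"rx": 0,"ry": 0,"rz": 0,"fingers": 0.195}
    - {"dx": 0,"dy": 0,"dz": 0,"rx": 0,"ry": 0,"rz": 0,"fingers": 0.195}
    - {"dx": 0,"dy": 0,"dz": 0,"rx": 0,"ry": 0,"rz": 0,"fingers": 0.195}
    - {"dx": 0,"dy": 0,"dz": 0,"rx": 0,"ry": 0,"rz": 0,"fingers": 0.195}

```text
time_s: 15.82
tool_pos: [0.4129, 0.137, 0.2187]
tcp_rot: [-0.0, 0.558, 0.83, -0.0]
wrist_force: [-0.1, -0.3, -0.6]
gripper_width: 0.0345
finger_force: 9.0
```

```bash
python3 st.py; python3 look.py s7; python3 -c "
from rig import workorder; print(workorder.sign_off())"
```

```text
15.825 [0.4129 0.137  0.2187] yawY 22.23 tilt [-0. -0.] F [-0.1 -0.3 -0.6] Mz [-0.04 -0.   -0.07] w 0.03451119688959538 8.975894898176193 [ 0.17 -0.19 -0.15  1.61 -0.    1.35]
tool delta units [-7.962  2.258  4.724]
tips guess [0.41293824 0.13696912 0.15091724]
crop 310 264 15
red 10
 uv 331.8 295.8  local med [ 0.0164 -0.0053 -0.0171]  y range -0.0087 -0.0046
yel 10
 uv 333.9 289.1  local med [ 0.0144 -0.0076 -0.0282]  y range -0.0082 -0.0065
the job is handed in; nothing more can be done
None
```

The job is handed in: the tweezers were turned anticlockwise to the stop, lifted straight out, and are now held upright with the tips about 15 cm above the bench. The pointer is on the red mark, within about 1 mm of its centre by my camera estimate, and the spanner, sanding block and steel pin were not touched.

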